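# Load the second slotted weight on the paneer press

## Robot

A 6-joint arm with a two-finger parallel gripper is mounted at the origin on the work surface. World frame = base frame: x ahead of the robot, y to its left, z up, the work surface at z = 0. Lengths are in m, angles in rad, forces in N, time in s.
With the tool pointing down it reaches from about 0.325 to 0.85 m from the base axis. Payload 15.5 kg.
Tool frame: the origin (TCP) lies midway between the tips of the shut fingers; the grasp point (between the pads) lies 19 mm behind it; z points along the fingers, y is the direction in which the jaws open and shut (so a half turn about z gives the same grasp; the last joint's range is limited). The gripper opens to 91 mm and grips with 3 to 60 N. Pads are 32 mm wide; open, the fingers measure 118 mm over their backs; the gripper's body (76 mm by 178 mm) begins 60 mm behind the grasp point.
Start: joints at [1.131, 0.494, 1.345, -0, 1.302, -0.096], TCP at [0.211, 0.588, 0.214] pointing down, gripper open.
Joint ranges: [-2.91, 2.91], [-0.82, 2.16], [0.22, 2.67], [-1.22, 4.37], [0.12, 2.79], [-3.08, 3.08]. Speed limits (rad/s): [1.89, 1.89, 2.57, 3.01, 3.01, 3.01].

## Interface

Orientations are given as a rotation vector (axis times angle).
In Python, from rig import robot gives the robot as it stands. The module is installed in compiled form; this text tells all that it offers.
- The arm moves only by the tool send_rows, never from a script. Its argument "steps" is text: rows parted by semicolons, each of 6 numbers parted by spaces: the shift along the tool's x, y, z in m, then the turn, a rotation vector about the tool's x, y, z in rad. A call has exactly 10 rows; each row is the pose to reach, as a shift and turn from the pose commanded when the call began, along the tool's axes at that moment; what a row does not reach only later rows make up. A row lasts 1/8 s, in which the tool goes at most 62.5 mm and 10.7 degrees, less where a joint would pass 70% of its speed; a pose out of reach is approached as far as the arm can. A call with a gripper value outside its range is refused whole. "fingers" is the finger opening in m, from 0 to 0.0912, set as the call begins (left out, the last holds). The fingers move at their own pace and stop on an object; the grip force is fixed at half the most. Time passes only in rows, so rows that repeat a pose let the fingers close, or fill a call up. It gives the time, the measured TCP pose, the force and the opening at its end, in the units of the state.
- robot.get_state(): the state, without advancing time (a new reading comes with each control period).
- robot.snapshot(name): name is "scene" or "top" or "wrist"; returns (picture, depth): 480x640x3 uint8, red, green, blue; 480x640 float32, m along the optical axis (not along the pixel's ray), 0 where there is no reading.
- robot.camera_info(name): a dict with "K" (3x3 intrinsics, pixels), "R" (3x3) and "t" (3): a world point X has camera coordinates R X + t; the wrist camera has in their place "mount" (4x4, takes a point from camera to tool coordinates, whose origin is the TCP and whose axes are the flange's). Camera axes: x right, y down, z forward; pixel columns grow to the right and rows downward; lengths in m; the calibration is good to about 2 mm. A picture is of the moment at which its call begins: read the wrist's pose just before it. camera_info takes no time and is no camera call.
- robot.sign_off(): hands the job in, once; it reports no verdict.
The state is a dict: "time": time; "joint_positions": joint angles; "dq": joint speeds; "joint_torque": joint torques, N m; "tool_pos": TCP position; "tool_rot": TCP orientation; "wrist_force": force on the tool from outside, world axes, zero at the start; "torque": the same for the moment, N m; "opening": finger opening in m.
Only numpy, scipy, OpenCV 4.12 (cv2) and the standard library are available. Lean on these libraries where they do the work, as an engineer would, in place of code of your own. Each camera call takes 0.05 s, during which the arm holds its last target.

## Task

Add the loose slotted steel weight to the paneer press: rest it flat on the front ledge with its slot towards the post and slide it in under the spring keeper until the closed end of the slot bears firmly against the post (a push of 8 to 15 newtons held for half a second, never as much as 25 on the post, and no slamming or forcing anywhere on the press). Then, keeping it flat on the lower weight, give it a quarter turn about the post, to either side, so that its slot lies square across the lower weight's slot, and let go. Do not shift or tip the dishes.

Things in the scene. Friction and masses are not known exactly. Their poses are not given: they have to be found in the camera images.
- weight: Loose slotted steel weight, 0.3 to 0.5 kg: disc 92 mm across, 8 mm thick, flat on the glass. Origin: centre of its underside; z up. x points out along the slot (14 mm wide, open at the rim, flat closed end at x = -5 mm, so a 10 mm post against it stands at the disc's centre). Opposite the slot stands an upright lug: 8 mm thick (y), x = -48 to -26 mm, its top 50 mm above the underside.
- weight_center (a point): Centre of the loose weight's disc, half-way up its 8 mm thickness; axes as the weight's.
- weight_lug (a point): Point to grip on the lug: mid lug (37 mm from the disc's centre, away from the slot), 34 mm above the disc's underside, 26 mm above its top face; axes as the weight's. Grip across y (8 mm).
- press: Fixed paneer press: white mould box, steel top plate. Origin on the table under the middle of the post's clamp range (see post_mid); x points from the open front to the back, z up. Its walls, 6 mm above the ledge level (88 mm above the table), have inner faces at y = +-50.5 mm (from x = -34 mm to the back) and x = 68 mm: a weight enters only along +x, and the 92 mm disc can turn between them.
- ledge (a point): On the flat ledge's top, 88 mm above the table, 90 mm in front of post_mid; axes as the press's. The ledge starts 125 mm in front of post_mid and runs flush into the top of the lower weight (fixed dark disc round the post, 92 mm across, slot to +x, along the press's x). A weight centred here lies clear of keeper and post.
- post_mid (a point): Middle of the post's clamp range, 4 mm above the ledge level (where a flat disc's middle lies); axes as the press's. The rigid steel post (post_rod: 10 mm across, with a 26 mm knob whose top is 61 mm above the ledge level) is clamped up to 15 mm in front of or behind this point along x (0 in y). Where is not measured: feel for it.
- keeper (a joint): Lift (m) of the keeper: a steel collar round the post, 42 mm across, lower edge bevelled about 30 degrees to a flat 24 mm across, sprung down with about 2 N plus 0.15 N per mm. At rest (0) its underside is 4 mm above the ledge level, so the 8 mm disc must push it up 4 mm as it slides in, against about 6 to 10 N with friction.
- thali: Bystander: empty steel thali, 260 mm across, 22 mm high. Origin: centre of its underside.
- tumbler_a: Bystander: steel tumbler, 72 mm across, 100 mm tall. Origin: centre of its underside.
- tumbler_b: Bystander: the other steel tumbler, the same size. Origin: centre of its underside.
- gravy_bowl: Bystander: white ceramic bowl, 120 mm across, 65 mm tall. Origin: centre of its underside.
- katori: Bystander: small steel bowl, 84 mm across, 35 mm tall. Origin: centre of its underside.
Mind the look-alikes: they are no part of the job. Leave any yellow look-alike of the weight alone.

How it is judged:
On the way, in this order (a step that is already met when the one before it is completed fails the run):
1. the weight is home on the post, flat on the lower one, slot still along the press's front-to-back line (within 20 degrees), pressed against the post with more than 4 N for 0.15 s (horizontal distance between weight_center and post_rod below 0.003 m and angle between weight_center's own z axis and vertical below 0.06 rad and z of weight_center in the frame of post_mid between -0.0025 and 0.0025 m and angle between the x axis of weight_center and the x axis of press, either way round below 0.35 rad and contact force between weight and post_rod above 4 N), for 0.15 s.
2. the weight is turned a quarter turn (within 14 degrees) and still on the post (angle between the x axis of weight_center and the x axis of press, either way round above 1.326 rad and horizontal distance between weight_center and post_rod below 0.005 m and angle between weight_center's own z axis and vertical below 0.06 rad and z of weight_center in the frame of post_mid between -0.0025 and 0.0025 m), for 0.2 s.
At the end, for the whole second after the job is handed in: The weight lies flat (within 3.4 degrees, height within 2.5 mm) on the lower one round the post, its centre within 5 mm of the post's axis, its slot square to the lower weight's slot within 14 degrees, released and at rest (all of step 2 and linear speed of weight below 0.01 m/s and angular speed of weight below 0.1 rad/s and contact force between weight and the fingers below 0.1 N); the robot touches nothing.
It fails at once if the weight pushes on the post with more than 25 N (contact force between weight and post_rod above 25 N).
It fails at once if the weight is slammed or forced against any part of the press with more than 70 N (contact force between weight and press above 70 N).
It fails at once if the robot itself touches the press with more than 25 N (contact force between any of the fingers, the arm and press above 25 N).
It fails at once if a dish (thali, tumbler, gravy bowl, katori) shifted by more than 30 mm or tipped (distance of any of thali, tumbler_a, tumbler_b, gravy_bowl, katori from where it was at the start of the episode above 0.03 m or angle between any of thali, tumbler_a, tumbler_b, gravy_bowl, katori's own z axis and vertical above 0.35 rad).
It also fails if it takes over 64 s, if anything falls off the work surface, if the arm or the gripper's body presses on something with over 40 N, if the wrist force passes 120 N, or if a joint passes its speed limit or range.

## Working session

There is one attempt and no reset: what is moved stays moved. The work goes in short steps, Python scripts to look and compute and a tool call to move; the robot and the scene stay as the last step left them, time stands still between calls to the robot, and variables do not carry over. Pictures are saved under pics/ and viewed, and the job is handed in when it is done.

Besides the shell and the picture viewer there is one more tool, called in YAML: its name, and indented under it one key for each argument. send_rows: Moves the arm, as the interface text tells. Its arguments: {"type":"object","properties":{"steps":{"type":"string"},"fingers":{"type":"number"}},"required":["steps"]}

```bash
mkdir -p pics; ls; python3 - <<'E'
from rig import robot
import cv2,numpy as np
s=robot.get_state()
for k,v in s.items(): print(k,np.round(v,4))
for n in ("scene","top"):
    p,d=robot.snapshot(n); cv2.imwrite(f"pics/{n}0.png",p[:,:,::-1]); np.save(f"pics/{n}0_d.npy",d);np.save(f"pics/{n}0_p.npy",p)
for n in ("scene","top","wrist"): print(n,robot.camera_info(n))
E
```

```text
pics
time 0.0
joint_positions [ 1.1315  0.4942  1.3461  0.      1.3025 -0.0955]
dq [-0.001  -0.0007  0.     -0.0002 -0.0011 -0.    ]
joint_torque [ 2.40000e-03 -8.78814e+01 -3.81852e+01  7.09000e-02  5.31000e-02
 -1.00000e-04]
tool_pos [0.2105 0.5881 0.2133]
tool_rot [-5.373e-01 -3.095e+00  1.900e-03]
wrist_force [-0.7531 -0.2534  0.4112]
torque [0.0084 0.0105 0.0205]
opening 0.091
scene {'K': array([[527.80156031,   0.        , 320.83964555],
       [  0.        , 527.80156031, 232.29324696],
       [  0.        ,   0.        ,   1.        ]]), 'R': array([[-0.64410919,  0.76477668, -0.01549154],
       [ 0.43646072,  0.35081277, -0.82851219],
       [-0.62819217, -0.54041376, -0.55975671]]), 't': array([ 0.335325  , -0.20358999,  1.64415817])}
top {'K': array([[545.44027046,   0.        , 308.4981553 ],
       [  0.        , 545.44027046, 244.21383299],
       [  0.        ,   0.        ,   1.        ]]), 'R': array([[-0.01906586, -0.99972736,  0.0134794 ],
       [-0.9971105 ,  0.01802095, -0.07379626],
       [ 0.07353323, -0.01484744, -0.99718224]]), 't': array([0.02661817, 0.58029648, 1.38009244])}
wrist {'K': array([[331.31844696,   0.        , 322.29327753],
       [  0.        , 331.31844696, 240.89871252],
       [  0.        ,   0.        ,   1.        ]]), 'mount': array([[ 5.21157899e-04, -9.69062570e-01, -2.46814634e-01,
         6.92278252e-02],
       [ 9.99999823e-01,  5.76249816e-04, -1.50981004e-04,
        -7.19380623e-04],
       [ 2.88536927e-04, -2.46814512e-01,  9.69062698e-01,
        -1.70921265e-01],
       [ 0.00000000e+00,  0.00000000e+00,  0.00000000e+00,
         1.00000000e+00]])}
```

View pics/scene0.png

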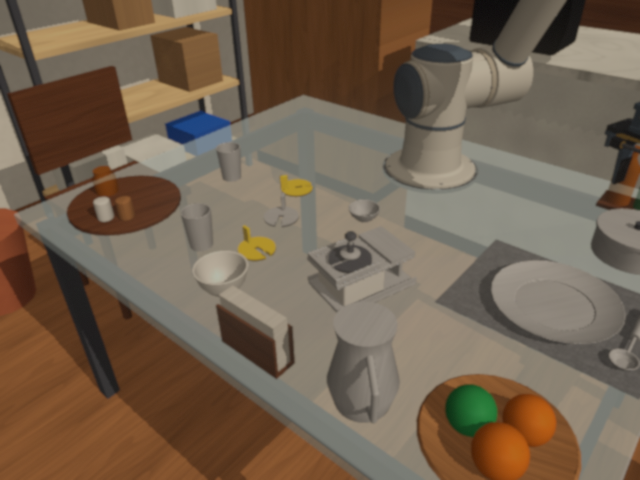

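View pics/top0.png

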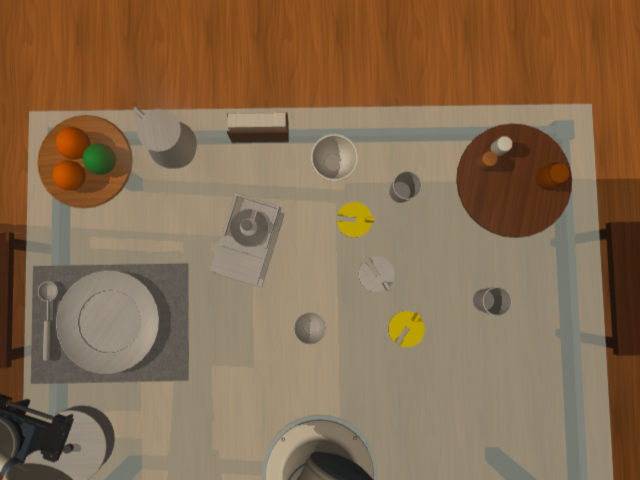

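The top view shows the steel weight at about (376,274), between two yellow look-alikes at (355,220) and (406,329). The press is at about (248,235), with its front facing down-left (the robot side). I'll zoom in and measure.

```bash
cat > h.py <<'E'
import numpy as np,cv2
from rig import robot
def ray(n,uv,z,st=None):
    """pixel -> world point on plane z"""
    c=robot.camera_info(n);K=c["K"]
    d=np.linalg.inv(K)@np.array([uv[0],uv[1],1.])
    if n=="wrist":
        from scipy.spatial.transform import Rotation as R
        s=st; Rt=R.from_rotvec(s["tool_rot"]).as_matrix();M=c["mount"]
        o=Rt@M[:3,3]+s["tool_pos"];w=Rt@M[:3,:3]@d
    else:
        o=-c["R"].T@c["t"];w=c["R"].T@d
    return o+w*(z-o[2])/w[2]
def proj(n,X,st=None):
    c=robot.camera_info(n);K=c["K"]
    if n=="wrist":
        from scipy.spatial.transform import Rotation as R
        Rt=R.from_rotvec(st["tool_rot"]).as_matrix();M=c["mount"]
        t=Rt.T@(np.asarray(X)-st["tool_pos"]);p=M[:3,:3].T@(t-M[:3,3])
    else: p=c["R"]@X+c["t"]
    q=K@p;return q[:2]/q[2]
E
python3 - <<'E'
import numpy as np,cv2
p=np.load("pics/top0_p.npy")[:,:,::-1]
a=cv2.resize(p[185:295,200:300],None,fx=6,fy=5.45,interpolation=cv2.INTER_CUBIC)
a=cv2.resize(p[185:295,200:300],None,fx=4,fy=4,interpolation=cv2.INTER_CUBIC)
b=cv2.resize(p[235:345,335:435],None,fx=4,fy=4,interpolation=cv2.INTER_CUBIC)
cv2.imwrite("pics/z1.png",np.hstack([a,b]))
s=np.load("pics/scene0_p.npy")[:,:,::-1]
a=cv2.resize(s[225:305,300:420],None,fx=3.3,fy=3.3,interpolation=cv2.INTER_CUBIC)
b=cv2.resize(s[180:260,230:350],None,fx=3.3,fy=3.3,interpolation=cv2.INTER_CUBIC)
cv2.imwrite("pics/z2.png",np.hstack([a,b]))
E
```

```text
(no output)
```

View pics/z1.png

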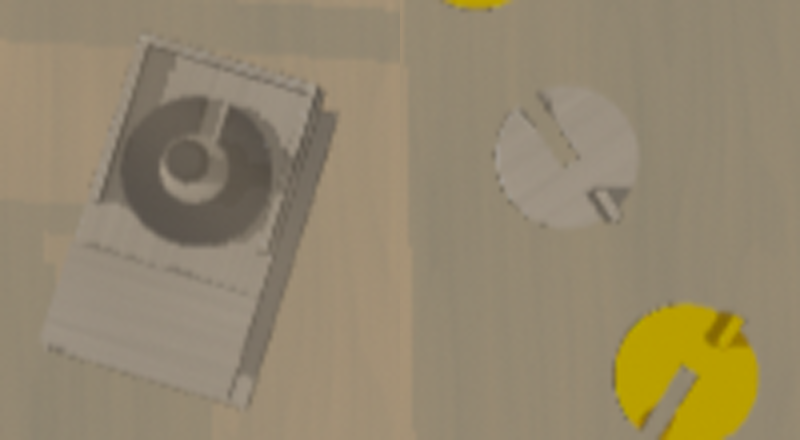

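View pics/z2.png

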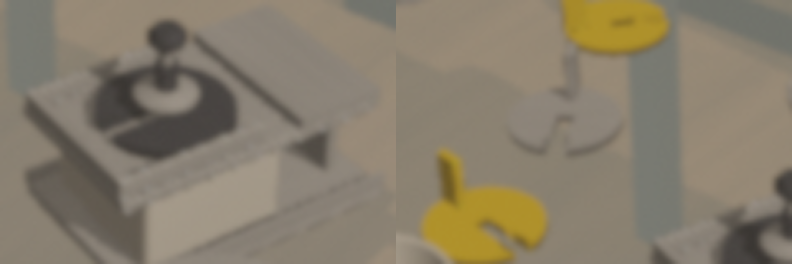

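```bash
python3 - <<'E'
from h import *
A=lambda x,y:((x+.5)/4-.5+200,(y+.5)/4-.5+185)
B=lambda x,y:((x-400+.5)/4-.5+335,(y+.5)/4-.5+235)
pr=lambda *a:print(a[0],np.round(a[1],4))
fl=ray("top",A(43,343),.088);fr=ray("top",A(245,408),.088)
bl=ray("top",A(147,37),.094);br=ray("top",A(322,88),.094)
for n,v in dict(fl=fl,fr=fr,bl=bl,br=br,dark=ray("top",A(200,171),.088),knob=ray("top",A(187,160),.145)).items(): pr(n,v)
print("front width",np.linalg.norm(fl-fr),"ang left side",np.degrees(np.arctan2(*(bl-fl)[[1,0]])),"right",np.degrees(np.arctan2(*(br-fr)[[1,0]])),"front",np.degrees(np.arctan2(*(fl-fr)[[1,0]]))-90)
c=ray("top",B(567,158),.008);e=ray("top",B(571,162),.008);m=ray("top",B(533,100),.008);l=ray("top",B(607,203),.05)
for n,v in dict(c=c,end=e,mouth=m,lug=l).items(): pr(n,v)
print(np.degrees(np.arctan2(*(m-e)[[1,0]])),np.degrees(np.arctan2(*(m-l)[[1,0]])),np.linalg.norm(l-c))
d=np.load("pics/top0_d.npy")
E
```

```text
fl [0.5163 0.2567 0.088 ]
fr [0.4746 0.1345 0.088 ]
bl [0.7021 0.1911 0.094 ]
br [0.6688 0.0846 0.094 ]
dark [0.6197 0.1602 0.088 ]
knob [0.6202 0.1624 0.145 ]
front width 0.12909688822047274 ang left side -19.441408530214055 right -14.41953278886877 front -18.86586587511208
c [ 0.5009 -0.1585  0.008 ]
end [ 0.4983 -0.161   0.008 ]
mouth [ 0.5388 -0.1375  0.008 ]
lug [ 0.4716 -0.177   0.05  ]
30.10843317496768 30.432109827443306 0.054464347338969314
```

```bash
cat >> h.py <<'E'
from scipy.spatial.transform import Rotation as Rn
def rel(pos,yawdeg,st=None):
    """shift & turn in tool axes to a down-pointing pose with tool x at yaw"""
    s=st or robot.get_state();R0=Rn.from_rotvec(s["tool_rot"])
    y=np.radians(yawdeg);c,sn=np.cos(y),np.sin(y)
    R1=Rn.from_matrix(np.array([[c,sn,0],[sn,-c,0],[0,0,-1]]))
    return np.round(np.r_[R0.inv().apply(np.array(pos)-s["tool_pos"]),(R0.inv()*R1).as_rotvec()],4)
E
python3 -c "
from h import *
print(rel([.56,.22,.33],60))"
```

```text
[-4.5310e-01 -2.2890e-01 -1.1640e-01 -9.0000e-04  9.0000e-04  1.7506e+00]
```

send_rows:
  steps: "-0.05 -0.02 -0.04 0 0 0.18;-0.1 -0.05 -0.08 0 0 0.36;-0.15 -0.08 -0.116 0 0 0.54;-0.21 -0.11 -0.116 0 0 0.72;-0.27 -0.14 -0.116 0 0 0.9;-0.33 -0.17 -0.116 0 0 1.08;-0.39 -0.2 -0.116 0 0 1.26;-0.43 -0.22 -0.116 0 0 1.44;-0.45 -0.229 -0.116 0 0 1.6;-0.453 -0.229 -0.116 0 0 1.7"
  fingers: 0.06

```text
time: 1.35
tool_pos: [0.5615, 0.2178, 0.3292]
tool_rot: [2.686, 1.629, -0.002]
wrist_force: [-0.7, 0.8, -0.0]
opening: 0.0602
```

```bash
python3 - <<'E'
from h import *
s=robot.get_state();p,d=robot.snapshot("wrist")
cv2.imwrite("pics/w1.png",p[:,:,::-1]);np.savez("pics/w1.npz",p=p,d=d,tool_pos=s["tool_pos"],tool_rot=s["tool_rot"])
print(s["time"],s["tool_pos"],s["tool_rot"],s["joint_positions"],s["opening"],np.abs(s["dq"]).max())
E
```

```text
1.35 [0.56150882 0.21780782 0.32919252] [ 2.68607590e+00  1.62901168e+00 -1.54484950e-03] [ 2.71148536e-01  3.75961474e-01  1.22610902e+00 -4.07167725e-04
  1.54042941e+00  7.51637808e-01] 0.060152409981879165 0.7695377830836406
```

View pics/w1.png

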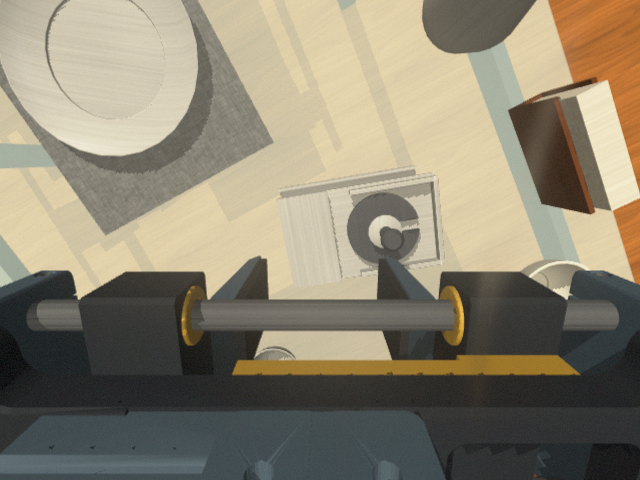

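The wrist view shows the press in full: ledge at left (280-340, 190-285), dark disc at about (382,228), knob at about (391,238). Zooming in for corners.

```bash
python3 - <<'E'
import numpy as np,cv2
p=np.load("pics/w1.npz")["p"][:,:,::-1]
cv2.imwrite("pics/z3.png",cv2.resize(p[155:295,265:455],None,fx=4,fy=4,interpolation=cv2.INTER_CUBIC))
E
```

```text
(no output)
```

View pics/z3.png

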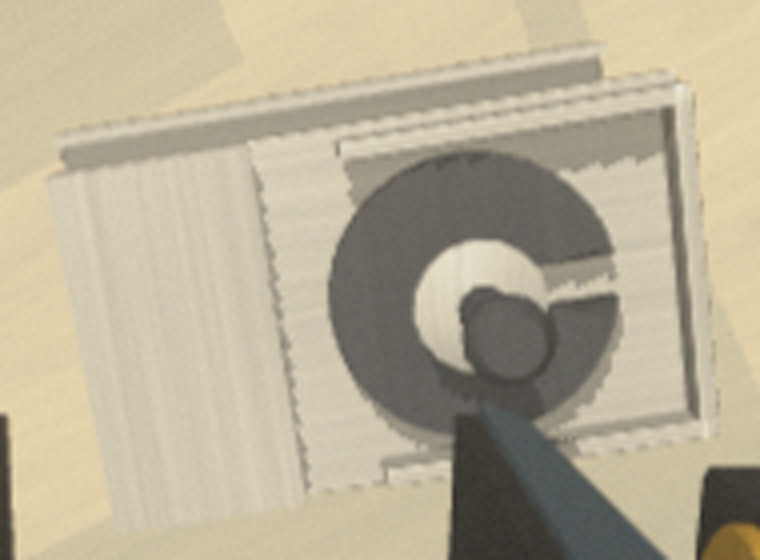

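```bash
python3 - <<'E'
from h import *
st=dict(np.load("pics/w1.npz"))
A=lambda x,y:((x+.5)/4-.5+265,(y+.5)/4-.5+155)
P={}
for n,x,y,z in [("fl",48,175,.088),("fr",117,533,.088),("bl",667,108,.094),("br",695,415,.094),("wl",338,155,.094),("wr",386,470,.094),("dark",474,295,.088),("keep",480,305,.1),("knob",508,337,.143)]:
    P[n]=ray("wrist",A(x,y),z,st);print(n,np.round(P[n],4))
an=lambda a,b:np.degrees(np.arctan2(*(P[b]-P[a])[[1,0]]))
print(an("fr","fl")-90,an("br","bl")-90,an("wl","bl"),an("wr","br"))
print(np.linalg.norm(P["fl"]-P["fr"]),np.linalg.norm(P["bl"]-P["br"]))
for yaw in(-18,):
    c,s=np.cos(np.radians(yaw)),np.sin(np.radians(yaw))
    f=(P["fl"]+P["fr"])/2;b=(P["bl"]+P["br"])/2
    print(np.linalg.norm((b-f)[:2]),"expect .193");  print("axis ang",np.degrees(np.arctan2(*(b-f)[[1,0]])),"mid from f",f[:2]+.125*(b-f)[:2]/np.linalg.norm((b-f)[:2]),"from b",b[:2]-.068*np.array([c,s]))
E
```

```text
fl [0.5195 0.2598 0.088 ]
fr [0.4813 0.1454 0.088 ]
bl [0.6966 0.1913 0.094 ]
br [0.6668 0.0973 0.094 ]
wl [0.6021 0.2245 0.094 ]
wr [0.5708 0.1263 0.094 ]
dark [0.6209 0.1641 0.088 ]
keep [0.6204 0.1637 0.1   ]
knob [0.6206 0.1642 0.143 ]
-18.479367278456763 -17.63415816053707 -19.381924323514692 -16.782793547548938
0.1206148641817841 0.09859053229676447
0.19040643745919678 expect .193
axis ang -17.830064837743947 mid from f [0.61942285 0.16431811] from b [0.6170159  0.16530415]
```

```bash
python3 -c "
from h import *
print(rel([.469,-.177,.2],30))"
```

```text
[-3.929e-01  1.028e-01  1.295e-01 -4.000e-04  9.000e-04  5.631e-01]
```

send_rows:
  steps: "-0.06 0.015 0.01 0 0 0.08;-0.12 0.03 0.02 0 0 0.16;-0.18 0.045 0.03 0 0 0.24;-0.24 0.06 0.05 0 0 0.32;-0.3 0.08 0.07 0 0 0.4;-0.35 0.09 0.1 0 0 0.48;-0.38 0.1 0.12 0 0 0.54;-0.393 0.103 0.13 0 0 0.56;-0.393 0.103 0.13 0 0 0.56;-0.393 0.103 0.13 0 0 0.56"
  fingers: 0.04

```text
time: 2.65
tool_pos: [0.4732, -0.1756, 0.2006]
tool_rot: [3.027, 0.838, 0.001]
wrist_force: [-0.4, 0.7, -0.3]
opening: 0.0401
```

```bash
python3 - <<'E'
from h import *
s=robot.get_state();p,d=robot.snapshot("wrist")
cv2.imwrite("pics/w2.png",p[:,:,::-1]);np.savez("pics/w2.npz",p=p,d=d,tool_pos=s["tool_pos"],tool_rot=s["tool_rot"])
print(s["time"],s["tool_pos"],s["tool_rot"],s["joint_positions"],s["opening"],np.abs(s["dq"]).max())
E
```

```text
2.65 [ 0.4731869  -0.17561261  0.20061231] [3.02739748e+00 8.37936165e-01 1.23571376e-03] [-4.73914689e-01  3.40434116e-01  1.65525537e+00  2.85347470e-04
  1.14507309e+00  5.56715253e-01] 0.0400827298915254 0.007200135849355031
```

View pics/w2.png

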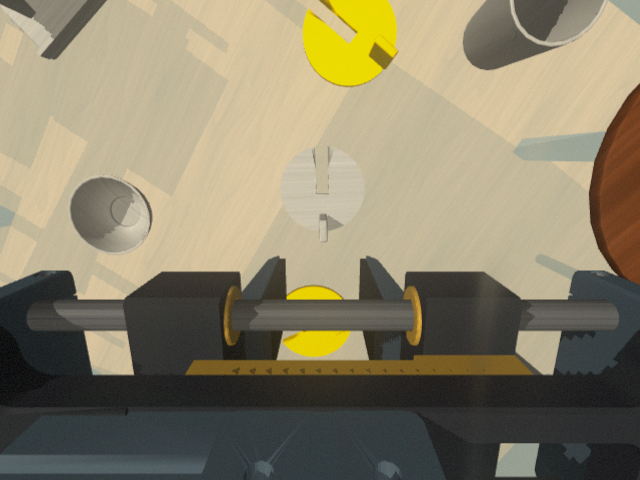

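The steel weight is straight ahead of the jaws: disc at about (322,188), slot up, lug base/top at about (323,215-240). Zooming in.

```bash
python3 - <<'E'
import numpy as np,cv2
p=np.load("pics/w2.npz")["p"][:,:,::-1]
cv2.imwrite("pics/z4.png",cv2.resize(p[140:250,270:375],None,fx=5,fy=5,interpolation=cv2.INTER_CUBIC))
E
```

```text
(no output)
```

View pics/z4.png

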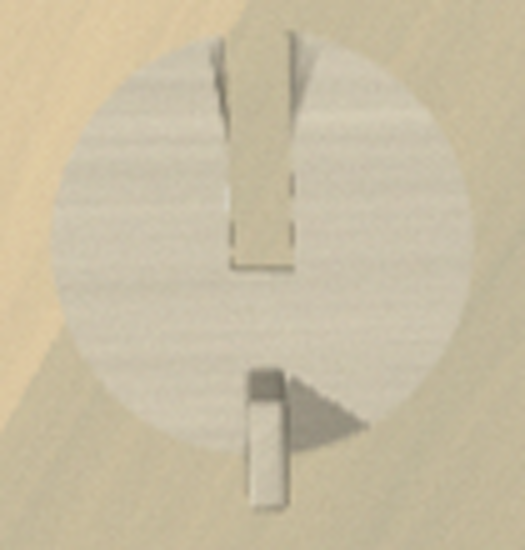

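```bash
python3 - <<'E'
from h import *
st=dict(np.load("pics/w2.npz"))
A=lambda x,y:((x+.5)/5-.5+270,(y+.5)/5-.5+140)
P={}
for n,x,y,z in [("c",261.5,240,.008),("end",263,268,.008),("mouth",258,32,.008),("lugin",267,400,.05),("lugout",268,510,.05),("lugb",266,370,.008),("L",50,240,.008),("R",473,240,.008)]:
    P[n]=ray("wrist",A(x,y),z,st);print(n,np.round(P[n],4))
an=lambda a,b:np.degrees(np.arctan2(*(P[b]-P[a])[[1,0]]))
nm=lambda a,b:np.linalg.norm((P[b]-P[a])[:2])
print("ang",an("end","mouth"),an("lugout","lugin"),an("lugin","c"),an("lugin","mouth"));print("len",nm("L","R"),nm("lugin","lugout"),nm("c","end"),nm("c","lugin"),nm("c","lugb"),nm("c","lugout"))
print("yaw",2*np.degrees(np.arctan2(st["tool_rot"][1],st["tool_rot"][0])))
E
```

```text
c [ 0.5043 -0.1573  0.008 ]
end [ 0.4992 -0.1607  0.008 ]
mouth [ 0.5412 -0.1343  0.008 ]
lugin [ 0.4812 -0.1724  0.05  ]
lugout [ 0.4622 -0.1841  0.05  ]
lugb [ 0.4803 -0.1729  0.008 ]
L [ 0.4806 -0.1179  0.008 ]
R [ 0.5279 -0.1968  0.008 ]
ang 32.18785617038003 31.51553329142882 33.218686254845565 32.42824686850957
len 0.09202158820017331 0.022374402242420235 0.006071476393946481 0.027533784808740053 0.02859588069907474 0.04990273362598522
yaw 30.94250834938974
```

```bash
python3 -c "
from h import *
print(rel([.4692,-.1798,.015],32.2))"
```

```text
[-0.0058  0.0013  0.1857  0.0009 -0.0008 -0.0219]
```

send_rows:
  steps: "-0.006 0.0013 0.04 0.0009 -0.0008 -0.022;-0.006 0.0013 0.08 0.0009 -0.0008 -0.022;-0.006 0.0013 0.12 0.0009 -0.0008 -0.022;-0.006 0.0013 0.15 0.0009 -0.0008 -0.022;-0.006 0.0013 0.17 0.0009 -0.0008 -0.022;-0.006 0.0013 0.18 0.0009 -0.0008 -0.022;-0.006 0.0013 0.1855 0.0009 -0.0008 -0.022;-0.006 0.0013 0.1855 0.0009 -0.0008 -0.022;-0.006 0.0013 0.1855 0.0009 -0.0008 -0.022;-0.006 0.0013 0.1855 0.0009 -0.0008 -0.022"

```text
time: 3.95
tool_pos: [0.4684, -0.181, 0.0149]
tool_rot: [-3.019, -0.868, 0.001]
wrist_force: [-0.5, -0.1, 0.4]
opening: 0.0398
```

send_rows:
  steps: "0 0 0 0 0 0;0 0 0 0 0 0;0 0 0 0 0 0;0 0 0 0 0 0;0 0 0 0 0 0;0 0 0 0 0 0;0 0 -0.005 0 0 0;0 0 -0.01 0 0 0;0 0 -0.02 0 0 0;0 0 -0.03 0 0 0"
  fingers: 0

```text
time: 5.2
tool_pos: [0.4682, -0.1809, 0.0452]
tool_rot: [-3.019, -0.868, 0.001]
wrist_force: [-0.1, -0.7, -4.2]
opening: 0.0076
```

```bash
python3 - <<'E'
from h import *
s=robot.get_state();p,d=robot.snapshot("wrist")
cv2.imwrite("pics/w3.png",p[:,:,::-1]);np.savez("pics/w3.npz",p=p,d=d,tool_pos=s["tool_pos"],tool_rot=s["tool_rot"])
print(s["time"],s["tool_pos"],s["tool_rot"],s["wrist_force"],s["torque"],s["opening"])
E
```

```text
5.2 [ 0.4682266  -0.1808722   0.04524325] [-3.01884515e+00 -8.67781263e-01  1.37002132e-03] [-0.12171985 -0.71811253 -4.18897453] [-0.1550148  0.2175033 -0.0184445] 0.0076455664022569945
```

View pics/w3.png

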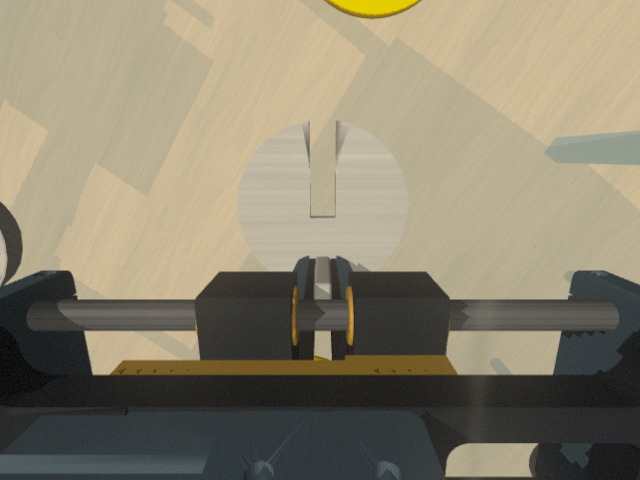

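The weight is held: disc centred at about (323,200), slot end at (323,216), mouth at (323,121). I'll check tilt from depth and centre/yaw relative to the tool.

```bash
cat >> h.py <<'E'
def held(st,box=(232,415,110,275)):
    """fit held disc in tool frame from wrist pic: depth plane + bright mask"""
    c=robot.camera_info("wrist");K=c["K"];M=c["mount"];d=st["d"]
    x0,x1,y0,y1=box
    vv,uu=np.mgrid[y0:y1,x0:x1];dd=d[y0:y1,x0:x1]
    X=np.stack([(uu-K[0,2])/K[0,0]*dd,(vv-K[1,2])/K[1,1]*dd,dd],-1)@M[:3,:3].T+M[:3,3]
    return uu,vv,X
E
python3 - <<'E'
from h import *
st=dict(np.load("pics/w3.npz"))
uu,vv,X=held(st)
z=X[...,2];m=(np.abs(z-.007)<.012)&(vv<262)
# plane fit robust
P=X[m]
for _ in range(4):
    A=np.c_[P[:,:2],np.ones(len(P))];k=np.linalg.lstsq(A,P[:,2],rcond=None)[0];r=P[:,2]-A@k;P=P[np.abs(r)<.003]
print("plane",k,"n",len(P),"rms",r.std(),"range",z[m].min(),z[m].max())
mask=np.zeros(st["d"].shape,np.uint8);mask[vv[m],uu[m]]=255
cv2.imwrite("pics/m3.png",mask)
cn=max(cv2.findContours(mask,cv2.RETR_EXTERNAL,cv2.CHAIN_APPROX_NONE)[0],key=cv2.contourArea)
print(cv2.boundingRect(cn))
# slot edges rows
for v in (140,160,180,200,210):
    row=np.where(mask[v]>0)[0]; g=np.where(np.diff(row)>3)[0]; print(v,row.min(),row.max(),[(row[i],row[i+1]) for i in g])
E
```

```text
plane [ 7.20797710e-05 -5.21059340e-04  6.29782407e-03] n 17649 rms 0.0006455695602243654 range -0.004975248198146515 0.014941992099504725
(237, 120, 171, 142)
140 266 379 [(np.int64(309), np.int64(336))]
160 249 396 [(np.int64(309), np.int64(336))]
180 241 404 [(np.int64(309), np.int64(336))]
200 237 407 [(np.int64(309), np.int64(335))]
210 238 407 [(np.int64(309), np.int64(335))]
```

View pics/m3.png

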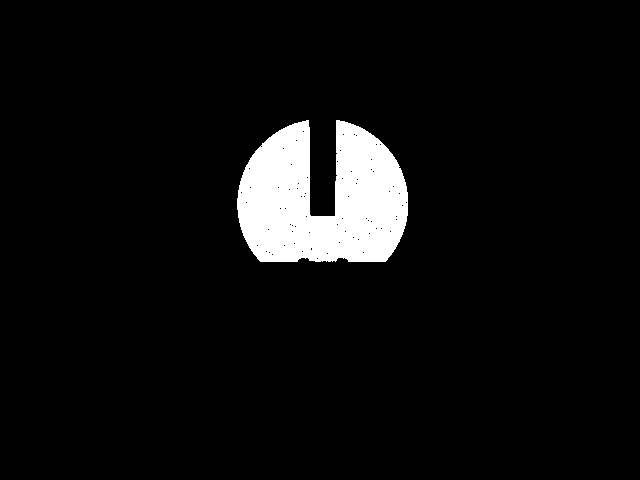

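```bash
python3 - <<'E'
from h import *
from scipy.optimize import least_squares
st=dict(np.load("pics/w3.npz"))
uu,vv,X=held(st);z=X[...,2];m=(np.abs(z-.0063)<.004)&(vv<262)
c=robot.camera_info("wrist");K=c["K"];M=c["mount"]
def onp(u,v,zt=.0066):
    r=M[:3,:3]@np.linalg.inv(K)@np.array([u,v,1.]);return M[:3,3]+r*(zt-M[2,3])/r[2]
L=[];S=[]
for v in range(130,255,5):
    row=uu[0][m[v-110]];L+= [onp(row.min()-.5,v),onp(row.max()+.5,v)]
    if v<212:
        g=np.argmax(np.diff(row));S.append((onp(row[g]+.5,v)+onp(row[g+1]-.5,v))/2)
L=np.array(L);S=np.array(S)
f=least_squares(lambda q:np.hypot(L[:,0]-q[0],L[:,1]-q[1])-q[2],[.04,0,.046],loss="soft_l1",f_scale=.001)
print("centre,r",f.x); k=np.polyfit(S[:,0],S[:,1],1);print("slot deg (from tool x toward tool y)",np.degrees(np.arctan(k[0])),"y at 0.04",np.polyval(k,.04))
print("slot end",onp(322.5,216.5), "slot width",)
E
```

```text
centre,r [0.04131454 0.00047334 0.04605177]
slot deg (from tool x toward tool y) -0.4687980415522841 y at 0.04 0.0006997005091625465
slot end [0.03706483 0.00059987 0.0066    ] slot width
```

```bash
python3 -c "
from h import *
print(rel([.4936,.2056,.135],-18.2))"
```

```text
[ 2.264e-01 -3.145e-01 -8.890e-02  5.000e-04 -4.000e-04  8.775e-01]
```

send_rows:
  steps: "0 0 -0.03 0 0 0;0 0 -0.07 0 0 0;0.01 -0.014 -0.11 0 0 0.03;0.03 -0.042 -0.14 0 0 0.1;0.055 -0.076 -0.15 0 0 0.2;0.085 -0.118 -0.15 0 0 0.31;0.115 -0.16 -0.15 0 0 0.42;0.145 -0.201 -0.15 0 0 0.53;0.17 -0.236 -0.15 0 0 0.64;0.19 -0.264 -0.15 0 0 0.74"

```text
time: 6.5
tool_pos: [0.4888, 0.1455, 0.1948]
tool_rot: [-3.128, 0.287, 0.002]
wrist_force: [0.6, 0.4, -4.7]
opening: 0.0078
```

```bash
python3 -c "
from h import *
s=robot.get_state();print(s['time'],s['tool_pos'],s['opening'],s['wrist_force'])
print(rel([.4936,.2056,.135],-18.2))"
```

```text
6.5 [0.48875348 0.14548407 0.1947634 ] 0.007796745844482939 [ 0.58111191  0.41489668 -4.67043347]
[-0.0061 -0.06    0.0598 -0.0002  0.0012  0.1348]
```

send_rows:
  steps: "-0.002 -0.02 0 0 0.001 0.05;-0.004 -0.04 0 0 0.001 0.09;-0.006 -0.055 0.01 0 0.001 0.12;-0.006 -0.06 0.025 0 0.001 0.135;-0.006 -0.06 0.04 0 0.001 0.135;-0.006 -0.06 0.052 0 0.001 0.135;-0.006 -0.06 0.06 0 0.001 0.135;-0.006 -0.06 0.06 0 0.001 0.135;-0.006 -0.06 0.06 0 0.001 0.135;-0.006 -0.06 0.06 0 0.001 0.135"

```text
time: 7.75
tool_pos: [0.4942, 0.2039, 0.1349]
tool_rot: [-3.102, 0.493, -0.001]
wrist_force: [0.5, -0.0, -4.4]
opening: 0.0078
```

```bash
python3 - <<'E'
from h import *
s=robot.get_state();p,d=robot.snapshot("wrist")
cv2.imwrite("pics/w4.png",p[:,:,::-1]);np.savez("pics/w4.npz",p=p,d=d,tool_pos=s["tool_pos"],tool_rot=s["tool_rot"])
print(s["time"],s["tool_pos"],s["tool_rot"],s["wrist_force"],s["torque"],s["opening"],2*np.degrees(np.arctan2(s["tool_rot"][1],s["tool_rot"][0])))
E
```

```text
7.75 [0.49423339 0.20387981 0.13494683] [-3.10224846e+00  4.92977028e-01 -9.03760767e-04] [ 0.52646705 -0.03330237 -4.40151423] [ 0.04531255  0.3156602  -0.0812425 ] 0.007757418395230677 341.9412997980368
```

View pics/w4.png

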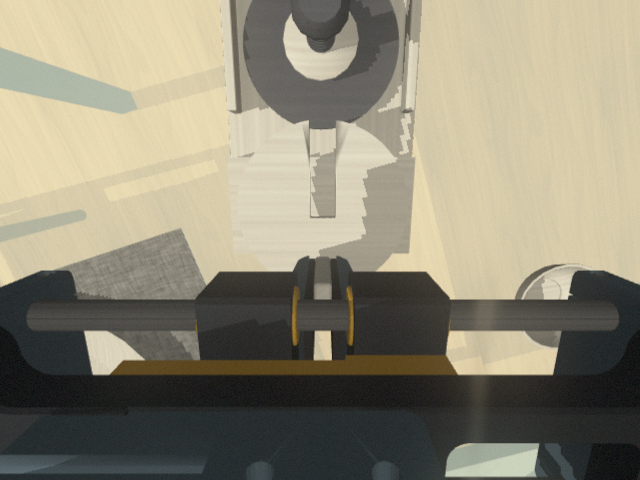

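```bash
python3 - <<'E'
from h import *
c=robot.camera_info("wrist");K=c["K"];M=c["mount"];print(K[0,2],M[1])
def onp(u,v,zt):
    r=M[:3,:3]@np.linalg.inv(K)@np.array([u,v,1.]);return M[:3,3]+r*(zt-M[2,3])/r[2]
print(onp(322.5,216.5,.0066))
z=.1349
for n,u,v,h in [("slot mouth",322.5,125,.0066),("slotend",322.5,216,.0066),("dark",321,50,z-.088),("keeper",321,45,z-.1),("knob",320,15,z-.145),("front",321,246,z-.088)]:
    print(n,np.round(onp(u,v,h),4))
p=np.load("pics/w4.npz")["p"][:,:,::-1]
cv2.imwrite("pics/z5.png",cv2.resize(p[0:265,220:425],None,fx=2.9,fy=2.2,interpolation=cv2.INTER_CUBIC))
E
```

```text
322.2932775298644 [9.99999819e-01 4.32103480e-04 4.19129158e-04 7.16547313e-04]
[0.03764728 0.00089836 0.0066    ]
slot mouth [0.0847 0.0009 0.0066]
slotend [0.0379 0.0009 0.0066]
dark [ 0.1303 -0.      0.0469]
keeper [0.1294 0.     0.0349]
knob [ 0.1277 -0.0002 -0.0101]
front [ 0.0102 -0.0001  0.0469]
```

View pics/z5.png

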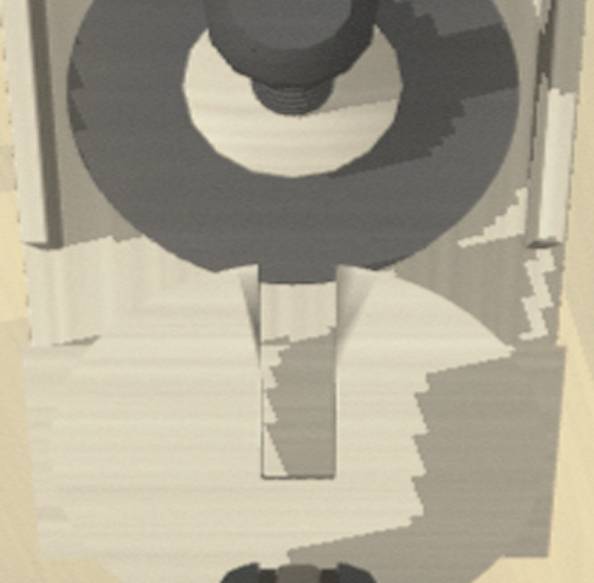

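send_rows:
  steps: "0 -0.001 0.008 0 0 0;0 -0.001 0.016 0 0 0;0 -0.001 0.022 0 0 0;0 -0.001 0.026 0 0 0;0 -0.001 0.028 0 0 0;0 -0.001 0.029 0 0 0;0 -0.001 0.03 0 0 0;0 -0.001 0.031 0 0 0;0 -0.001 0.0315 0 0 0;0 -0.001 0.0315 0 0 0"

```text
time: 9.05
tool_pos: [0.4942, 0.2048, 0.103]
tool_rot: [-3.103, 0.493, 0.0]
wrist_force: [0.7, -0.1, -4.7]
opening: 0.0081
```

Not touching yet. Continue in 0.3 mm steps.

send_rows:
  steps: "0 0 0.0003 0 0 0;0 0 0.0003 0 0 0;0 0 0.0006 0 0 0;0 0 0.0006 0 0 0;0 0 0.0009 0 0 0;0 0 0.0009 0 0 0;0 0 0.0009 0 0 0;0 0 0.0009 0 0 0;0 0 0.0009 0 0 0;0 0 0.0009 0 0 0"

```text
time: 10.3
tool_pos: [0.4942, 0.2048, 0.1024]
tool_rot: [-3.103, 0.493, -0.0]
wrist_force: [-3.6, 0.2, 4.9]
opening: 0.0078
```

send_rows:
  steps: "0 0 -0.0003 0 0 0;0.001 0 -0.0003 0 0 0;0.003 0 -0.0003 0 0 0;0.006 0 -0.0003 0 0 0;0.009 0 -0.0003 0 0 0;0.012 0 -0.0003 0 0 0;0.015 0 -0.0003 0 0 0;0.018 0 -0.0003 0 0 0;0.02 0 -0.0003 0 0 0;0.02 0 -0.0003 0 0 0"

```text
time: 11.55
tool_pos: [0.5136, 0.1985, 0.1024]
tool_rot: [-3.103, 0.493, -0.001]
wrist_force: [-0.1, -0.6, 0.3]
opening: 0.008
```

```bash
cat > look.py <<'E'
import sys
from h import *
n=sys.argv[1]
s=robot.get_state();p,d=robot.snapshot("wrist")
cv2.imwrite(f"pics/{n}.png",p[:,:,::-1]);np.savez(f"pics/{n}.npz",p=p,d=d,tool_pos=s["tool_pos"],tool_rot=s["tool_rot"])
y=2*np.arctan2(s["tool_rot"][1],s["tool_rot"][0])
R0=Rn.from_rotvec(s["tool_rot"])
print(s["time"],s["tool_pos"],"yaw",np.degrees(y)%360-360,"F tool",R0.inv().apply(s["wrist_force"]).round(2),"T tool",R0.inv().apply(s["torque"]).round(3),"open",s["opening"])
cv2.imwrite(f"pics/{n}z.png",cv2.resize(p[0:270,200:440],None,fx=2.2,fy=2.2,interpolation=cv2.INTER_CUBIC)[:,:,::-1])
E
python3 look.py w5
```

```text
11.55 [0.5136364  0.19847495 0.10240232] yaw -18.061091672559087 F tool [ 0.06  0.6  -0.34] T tool [-0.172 -0.14   0.024] open 0.008023625795665118
```

View pics/w5z.png

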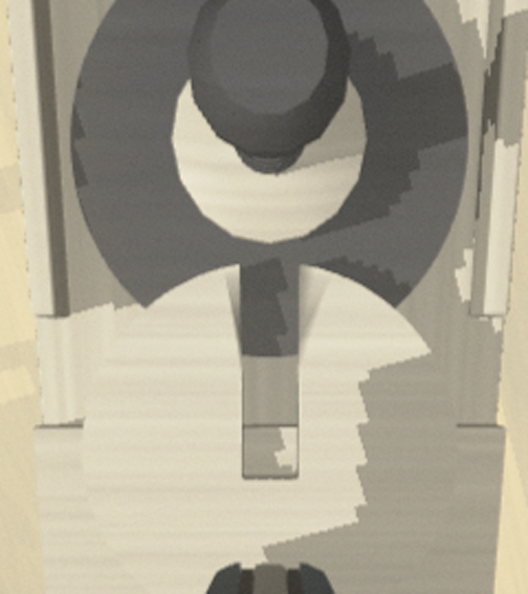

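Slot centre (270) lines up with the keeper centre (about 269.5) and the dark disc (270), and the weight is flat on the ledge. Sliding on under the keeper.

send_rows:
  steps: "0.0025 0 0 0 0 0;0.005 0 0 0 0 0;0.0075 0 0 0 0 0;0.01 0 0 0 0 0;0.0125 0 0 0 0 0;0.015 0 0 0 0 0;0.0175 0 0 0 0 0;0.02 0 0 0 0 0;0.02 0 0 0 0 0;0.02 0 0 0 0 0"

```text
time: 12.85
tool_pos: [0.5322, 0.1923, 0.1024]
tool_rot: [-3.103, 0.493, 0.001]
wrist_force: [-5.2, 0.6, 4.8]
opening: 0.0083
```

```bash
python3 look.py w6
```

```text
12.85 [0.53217643 0.19234554 0.10242068] yaw -18.06165013469439 F tool [-5.12  1.07 -4.81] T tool [-0.067 -0.858 -0.019] open 0.008339551252951737
```

View pics/w6z.png

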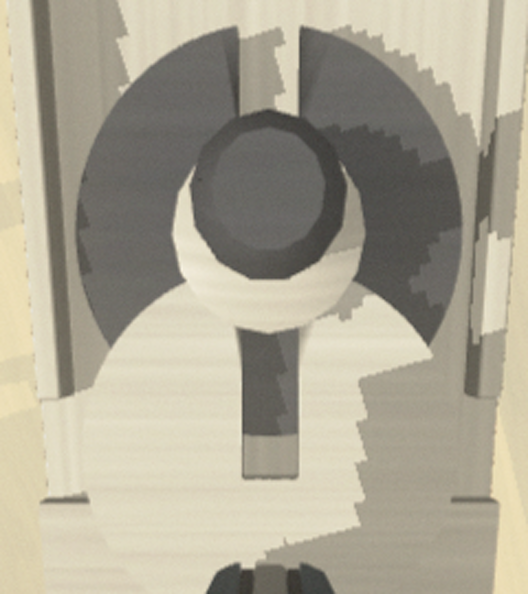

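```bash
python3 - <<'E'
from h import *
c=robot.camera_info("wrist");K=c["K"];M=c["mount"]
def onp(u,v,zt):
    r=M[:3,:3]@np.linalg.inv(K)@np.array([u,v,1.]);return M[:3,3]+r*(zt-M[2,3])/r[2]
z=.1024
Z=lambda x,y:(200+x/2.2-.27,y/2.2-.27)
print("end",onp(*Z(270,477),.0064),"knobtop",onp(*Z(268,187),z-.149),"knob low outline",onp(*Z(268,195),z-.14),"keeper",onp(*Z(268.5,235),z-.1),"dark L/R",onp(*Z(78,207),z-.088),onp(*Z(462,207),z-.088),"top",onp(*Z(270,22),z-.088))
E
```

```text
end [0.03765623 0.00087517 0.0064    ] knobtop [ 0.09320072  0.00048376 -0.0466    ] knob low outline [ 0.09370372  0.00046686 -0.0376    ] keeper [0.0928825  0.00050288 0.0024    ] dark L/R [ 0.10068175 -0.04441938  0.0144    ] [0.1007336  0.04610773 0.0144    ] top [0.13893411 0.00081627 0.0144    ]
```

send_rows:
  steps: "0.0025 0 0 0 0 0;0.005 0 0 0 0 0;0.0075 0 0 0 0 0;0.01 0 0 0 0 0;0.0125 0 0 0 0 0;0.015 0 0 0 0 0;0.0175 0 0 0 0 0;0.02 0 0 0 0 0;0.0225 0 0 0 0 0;0.025 0 0 0 0 0"

```text
time: 14.15
tool_pos: [0.5554, 0.1847, 0.1025]
tool_rot: [3.103, -0.493, -0.002]
wrist_force: [-9.3, 2.4, 7.9]
opening: 0.008
```

send_rows:
  steps: "0.0015 0 0 0 0 0;0.003 0 0 0 0 0;0.0045 0 0 0 0 0;0.006 0 0 0 0 0;0.0075 0 0 0 0 0;0.009 0 0 0 0 0;0.0105 0 0 0 0 0;0.012 0 0 0 0 0;0.013 0 0 0 0 0;0.013 0 0 0 0 0"

```text
time: 15.4
tool_pos: [0.5679, 0.1807, 0.1024]
tool_rot: [-3.103, 0.493, 0.002]
wrist_force: [-8.8, 2.2, 7.2]
opening: 0.0078
```

```bash
python3 look.py w7
```

```text
15.4 [0.56790321 0.18068609 0.10244736] yaw -18.060194690116248 F tool [-9.07  0.65 -7.16] T tool [-0.054 -1.295  0.014] open 0.007818163895022566
```

View pics/w7z.png

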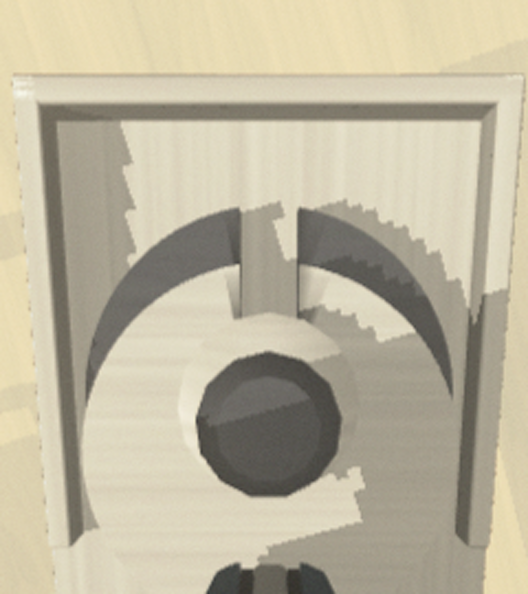

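send_rows:
  steps: "0 0 -0.0002 0 0 0;0.001 0 -0.0002 0 0 0;0.002 0 -0.0002 0 0 0;0.003 0 -0.0002 0 0 0;0.004 0 -0.0002 0 0 0;0.005 0 -0.0002 0 0 0;0.006 0 -0.0002 0 0 0;0.007 0 -0.0002 0 0 0;0.008 0 -0.0002 0 0 0;0.0085 0 -0.0002 0 0 0"

```text
time: 16.7
tool_pos: [0.5759, 0.178, 0.1024]
tool_rot: [3.103, -0.493, -0.002]
wrist_force: [-8.2, 2.7, 4.5]
opening: 0.0081
```

```bash
python3 look.py w8
```

```text
16.7 [0.57591373 0.17800387 0.10244039] yaw -18.05866278209686 F tool [-8.68 -0.05 -4.5 ] T tool [-0.044 -1.199  0.023] open 0.008101541177246674
```

View pics/w8z.png

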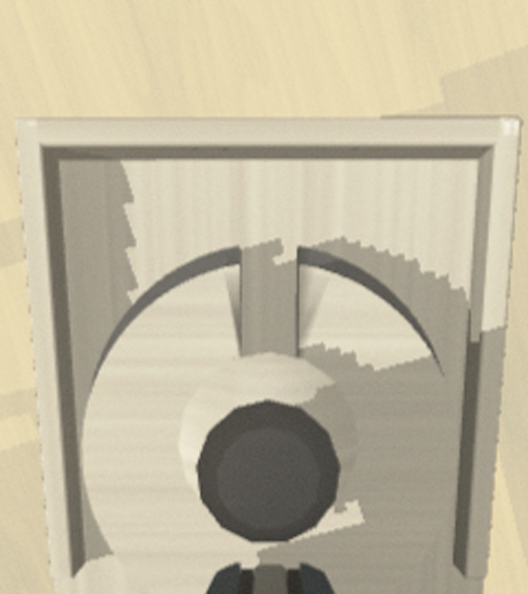

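send_rows:
  steps: "0.0003 0 0 0 0 0;0.0006 0 0 0 0 0;0.0009 0 0 0 0 0;0.0012 0 0 0 0 0;0.0015 0 0 0 0 0;0.0018 0 0 0 0 0;0.0021 0 0 0 0 0;0.0024 0 0 0 0 0;0.0027 0 0 0 0 0;0.003 0 0 0 0 0"

```text
time: 18.0
tool_pos: [0.5787, 0.1771, 0.1025]
tool_rot: [3.103, -0.493, -0.002]
wrist_force: [-7.5, 1.9, 4.8]
opening: 0.0078
```

```bash
python3 look.py w9
```

```text
18.0 [0.57873617 0.17707793 0.10246919] yaw -18.055922685212124 F tool [-7.73  0.54 -4.75] T tool [-0.047 -1.2   -0.012] open 0.007822539038836158
```

View pics/w9z.png

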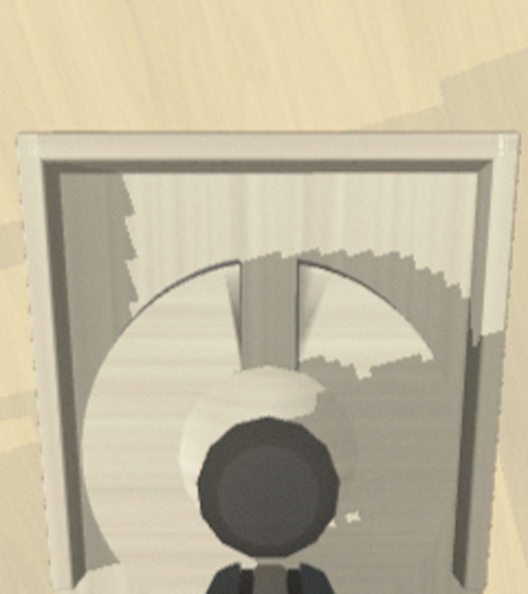

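send_rows:
  steps: "0.0001 0 0 0 0 0;0.0002 0 0 0 0 0;0.0003 0 0 0 0 0;0.0004 0 0 0 0 0;0.0005 0 0 0 0 0;0.0006 0 0 0 0 0;0.0007 0 0 0 0 0;0.0008 0 0 0 0 0;0.0008 0 0 0 0 0;0.0008 0 0 0 0 0"

```text
time: 19.3
tool_pos: [0.5795, 0.1768, 0.1025]
tool_rot: [3.103, -0.493, -0.002]
wrist_force: [-7.0, 2.8, 5.4]
opening: 0.0077
```

send_rows:
  steps: "0.0001 0 0 0 0 0;0.0002 0 0 0 0 0;0.0003 0 0 0 0 0;0.0004 0 0 0 0 0;0.0005 0 0 0 0 0;0.0006 0 0 0 0 0;0.0007 0 0 0 0 0;0.0008 0 0 0 0 0;0.0008 0 0 0 0 0;0.0008 0 0 0 0 0"

```text
time: 20.55
tool_pos: [0.5802, 0.1766, 0.1024]
tool_rot: [3.103, -0.493, -0.002]
wrist_force: [-6.3, 1.8, 4.3]
opening: 0.0079
```

send_rows:
  steps: "0.0001 0 0 0 0 0;0.0002 0 0 0 0 0;0.0003 0 0 0 0 0;0.0004 0 0 0 0 0;0.0005 0 0 0 0 0;0.0006 0 0 0 0 0;0.0007 0 0 0 0 0;0.0008 0 0 0 0 0;0.0008 0 0 0 0 0;0.0008 0 0 0 0 0"

```text
time: 21.8
tool_pos: [0.5808, 0.1764, 0.1025]
tool_rot: [3.103, -0.493, -0.003]
wrist_force: [-8.0, 2.5, 5.0]
opening: 0.008
```

```bash
python3 look.py w10
```

```text
21.8 [0.58078404 0.17640666 0.1024702 ] yaw -18.056896968991623 F tool [-8.44  0.09 -4.99] T tool [ 0.043 -1.402 -0.03 ] open 0.007962800066900097
```

View pics/w10z.png

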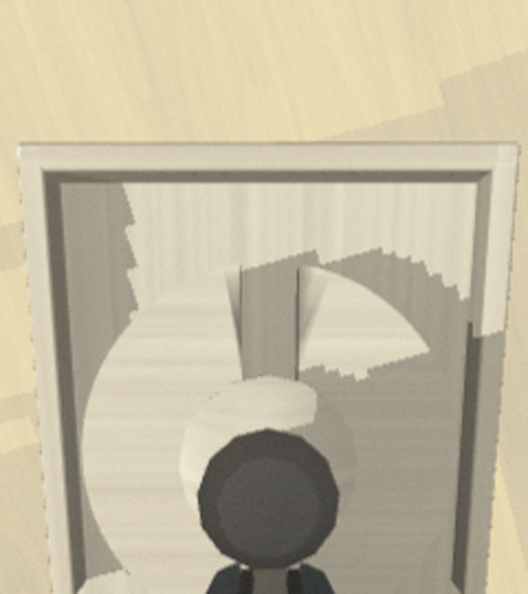

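send_rows:
  steps: "0.0001 0 0 0 0 0;0.0002 0 0 0 0 0;0.0003 0 0 0 0 0;0.0004 0 0 0 0 0;0.0005 0 0 0 0 0;0.0005 0 0 0 0 0;0.0005 0 0 0 0 0;0.0005 0 0 0 0 0;0.0005 0 0 0 0 0;0.0005 0 0 0 0 0"

```text
time: 23.1
tool_pos: [0.5808, 0.1764, 0.1025]
tool_rot: [3.103, -0.493, -0.004]
wrist_force: [-11.6, 5.0, 7.8]
opening: 0.0078
```

Motion has stopped and the force is rising: this is contact with the post. Adding about 5 N more.

send_rows:
  steps: "0.0001 0 0 0 0 0;0.0002 0 0 0 0 0;0.0003 0 0 0 0 0;0.0004 0 0 0 0 0;0.0005 0 0 0 0 0;0.0005 0 0 0 0 0;0.0005 0 0 0 0 0;0.0005 0 0 0 0 0;0.0005 0 0 0 0 0;0.0005 0 0 0 0 0"

```text
time: 24.35
tool_pos: [0.5809, 0.1763, 0.1025]
tool_rot: [3.103, -0.493, -0.005]
wrist_force: [-14.2, 5.4, 10.8]
opening: 0.008
```

```bash
python3 look.py w11
```

```text
24.35 [0.58090876 0.17634934 0.10246833] yaw -18.051865475509487 F tool [-15.2   -0.68 -10.74] T tool [ 0.094 -2.239 -0.081] open 0.008003836498591262
```

send_rows:
  steps: "0 0 -0.0001 0 0 0;0 0 -0.0002 0 0 0;0 0 -0.0003 0 0 0;0 0 -0.0004 0 0 0;0 0 -0.0005 0 0 0;0 0 -0.0006 0 0 0;0 0 -0.0006 0 0 0;0 0 -0.0006 0 0 0;0 0 -0.0006 0 0 0;0 0 -0.0006 0 0 0"

```text
time: 25.65
tool_pos: [0.5809, 0.1763, 0.1026]
tool_rot: [3.102, -0.493, -0.006]
wrist_force: [-11.2, 5.5, 1.7]
opening: 0.0078
```

```bash
python3 look.py w12
```

```text
25.65 [0.58093064 0.17628507 0.10258551] yaw -18.05427728998052 F tool [-12.35  -1.77  -1.66] T tool [ 0.359 -2.039 -0.114] open 0.0077716786327345355
```

send_rows:
  steps: "0.0001 0 0 0 0 0;0.0002 0 0 0 0 0;0.0003 0 0 0 0 0;0.0003 0 0 0 0 0;0.0003 0 0 0 0 0;0.0003 0 0 0 0 0;0.0003 0 0 0 0 0;0.0003 0 0 0 0 0;0.0003 0 0 0 0 0;0.0003 0 0 0 0 0"

```text
time: 26.95
tool_pos: [0.581, 0.1763, 0.1026]
tool_rot: [3.103, -0.493, -0.006]
wrist_force: [-12.3, 6.7, 3.1]
opening: 0.0074
```

```bash
python3 look.py w13
```

```text
26.95 [0.58097087 0.17627117 0.10262181] yaw -18.055523354847594 F tool [-13.83  -2.55  -3.09] T tool [ 0.402 -2.262 -0.066] open 0.007368313456509185
```

View pics/w13.png

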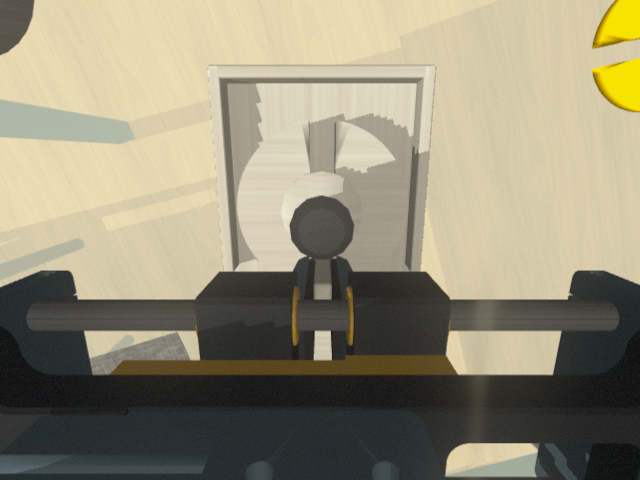

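send_rows:
  steps: "0.0001 0 -0.0001 0 0 0;0.0002 0 -0.0001 0 0 0;0.0002 0 -0.0001 0 0 0;0.0002 0 -0.0001 0 0 0;0.0002 0 -0.0001 0 0 0;0.0002 0 -0.0001 0 0 0;0.0002 0 -0.0001 0 0 0;0.0002 0 -0.0001 0 0 0;0.0002 0 -0.0001 0 0 0;0.0002 0 -0.0001 0 0 0"

```text
time: 28.25
tool_pos: [0.581, 0.1763, 0.1026]
tool_rot: [3.102, -0.493, -0.007]
wrist_force: [-13.4, 6.1, 3.3]
opening: 0.0077
```

```bash
python3 look.py w14
```

```text
28.25 [0.58099877 0.17625695 0.10263332] yaw -18.04920862853595 F tool [-14.61  -1.63  -3.21] T tool [ 0.39  -2.395 -0.093] open 0.007713147320404881
```

Pressed on the post: the wrist reads about 13–15 N over the last calls, and sliding friction takes some of that. Now I ease off the push and begin the quarter turn about the post.

send_rows:
  steps: "-0.0012 0 0.0003 0 0 0;-0.0023 0 0.0006 0 0 0;-0.0023 0 0.0006 0 0 0;-0.0022 0.0022 0.0006 0 0 -0.052;-0.0021 0.0044 0.0006 0 0 -0.105;-0.0018 0.0066 0.0006 0 0 -0.157;-0.0014 0.0088 0.0006 0 0 -0.209;-0.0009 0.011 0.0006 0 0 -0.262;-0.0002 0.0131 0.0006 0 0 -0.314;0.0005 0.0152 0.0006 0 0 -0.367"

```text
time: 29.55
tool_pos: [0.5789, 0.1609, 0.1025]
tool_rot: [3.14, 0.084, -0.0]
wrist_force: [-0.6, 0.3, -5.0]
opening: 0.0077
```

```bash
python3 look.py w15
```

```text
29.55 [0.57893784 0.16094452 0.10245769] yaw -356.9406309217602 F tool [-0.55 -0.29  5.02] T tool [-0.059 -0.286  0.117] open 0.007676866524867135
```

View pics/w15z.png

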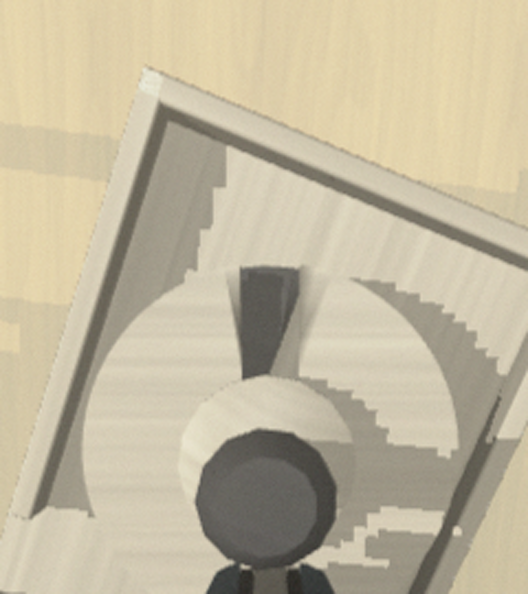

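send_rows:
  steps: "0.0001 0.0023 0.0003 0 0 -0.061;0.0003 0.0048 0.0003 0 0 -0.122;0.0007 0.0073 0.0003 0 0 -0.183;0.0013 0.0099 0.0003 0 0 -0.244;0.002 0.0124 0.0003 0 0 -0.305;0.0028 0.0148 0.0003 0 0 -0.367;0.0038 0.0172 0.0003 0 0 -0.428;0.005 0.0196 0.0003 0 0 -0.489;0.0063 0.0218 0.0003 0 0 -0.55;0.0077 0.024 0.0003 0 0 -0.611"

```text
time: 30.85
tool_pos: [0.5881, 0.1375, 0.1024]
tool_rot: [2.97, 1.024, 0.0]
wrist_force: [-1.0, 0.4, -2.9]
opening: 0.0082
```

```bash
python3 look.py w16
```

```text
30.85 [0.58807847 0.13753992 0.10241371] yaw -321.970037020765 F tool [-0.48 -0.94  2.9 ] T tool [ 0.205 -0.224  0.061] open 0.008160334194848096
```

View pics/w16z.png

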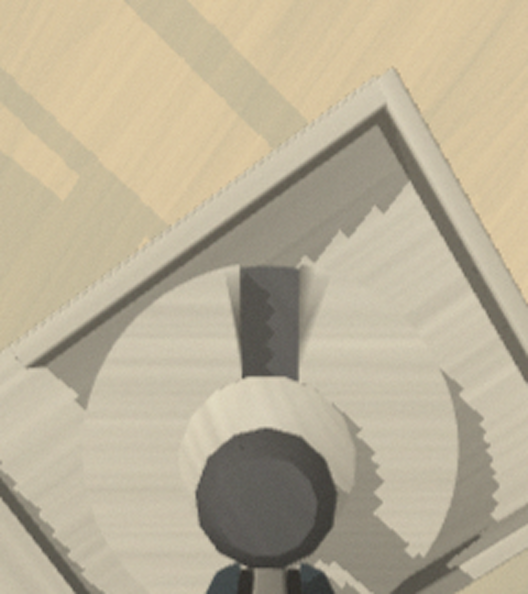

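send_rows:
  steps: "0.0001 0.0025 0 0 0 -0.059;0.0003 0.005 0 0 0 -0.119;0.0007 0.0075 0 0 0 -0.178;0.0012 0.01 0 0 0 -0.237;0.0019 0.0124 0 0 0 -0.297;0.0027 0.0148 0 0 0 -0.356;0.0036 0.0171 0 0 0 -0.415;0.0047 0.0194 0 0 0 -0.475;0.0059 0.0217 0 0 0 -0.534;0.0073 0.0238 0 0 0 -0.593"

```text
time: 32.15
tool_pos: [0.6085, 0.1233, 0.1024]
tool_rot: [2.542, 1.845, 0.0]
wrist_force: [-0.6, -1.3, -0.2]
opening: 0.0079
```

```bash
python3 look.py w17
```

```text
32.15 [0.60846795 0.12333367 0.10243906] yaw -288.04779319084616 F tool [-1.37 -0.15  0.21] T tool [ 0.198 -0.197  0.056] open 0.007949997879580648
```

View pics/w17z.png

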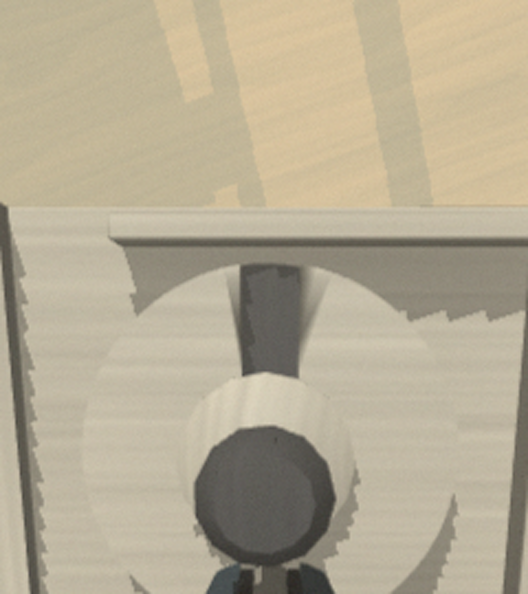

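Square (tool yaw 71.95° against the press's −18°), forces near zero and height at rest. Release and withdraw straight up.

send_rows:
  steps: "0 0 0 0 0 0;0 0 0 0 0 0;0 0 0 0 0 0;0 0 0 0 0 0;0 0 0 0 0 0;0 0 0 0 0 0;0 0 0 0 0 0;0 0 0 0 0 0;0 0 0 0 0 0;0 0 0 0 0 0"
  fingers: 0.03

```text
time: 33.45
tool_pos: [0.6081, 0.1234, 0.1024]
tool_rot: [-2.542, -1.845, 0.0]
wrist_force: [0.1, -0.2, -0.0]
opening: 0.03
```

```bash
python3 look.py w18
```

```text
33.45 [0.6081205  0.12337056 0.10238891] yaw -288.0478382468898 F tool [-0.12  0.15  0.  ] T tool [ 0.045 -0.125  0.018] open 0.029966225319685413
```

send_rows:
  steps: "0 0 -0.005 0 0 0;0 0 -0.01 0 0 0;0 0 -0.02 0 0 0;0 0 -0.03 0 0 0;0 0 -0.045 0 0 0;0 0 -0.06 0 0 0;0 0 -0.08 0 0 0;0 0 -0.1 0 0 0;-0.01 0 -0.12 0 0 0;-0.02 0 -0.12 0 0 0"

```text
time: 34.75
tool_pos: [0.6027, 0.1042, 0.2244]
tool_rot: [2.541, 1.845, 0.004]
wrist_force: [-0.0, 0.1, -0.3]
opening: 0.03
```

```bash
python3 look.py w19
```

```text
34.75 [0.60270678 0.1041571  0.22438022] yaw -288.03440635347033 F tool [ 0.12 -0.08  0.26] T tool [ 0.115 -0.091 -0.03 ] open 0.030047722563683706
```

View pics/w19z.png

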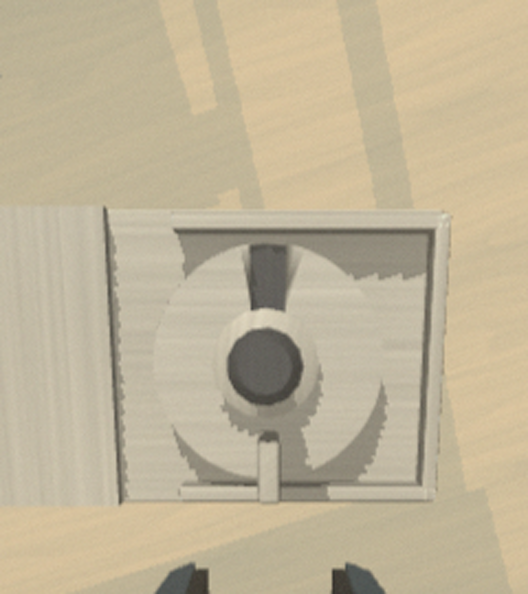

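The picture shows the weight released, its slot pointing to the side wall at (267,275) and its lug at (269,465). The disc is centred at about (268,360), with the keeper round (267,365). I'll check flatness, centre and angle numerically, and the dishes from above.

```bash
python3 - <<'E'
from h import *
from scipy.optimize import least_squares
st=dict(np.load("pics/w19.npz"))
Z=lambda x,y:(200+x/2.2-.27,y/2.2-.27)
w=lambda x,y,z:ray("wrist",Z(x,y),z,st)
# disc rim points, visible
rim=np.array([w(x,y,.096) for x,y in [(153,360),(383,360),(247,245),(291,246),(172,300),(362,298)]])
f=least_squares(lambda q:np.hypot(rim[:,0]-q[0],rim[:,1]-q[1])-.046,[.62,.163])
post=w(265,367,.149);print("disc centre",f.x,"res",f.fun.round(4),"knob",post[:2],"dist",np.linalg.norm(f.x-post[:2]))
a=w(267,308,.096)-w(269,246,.096);lug=w(268,310,.096)
m=w(269,246,.096);e=w(269,470,.138)
print("slot dir",np.degrees(np.arctan2(*(m-e)[[1,0]])))
wl=w(430,230,.094)-w(180,230,.094);print("press dir",np.degrees(np.arctan2(*wl[[1,0]])))
# depth plane
c=robot.camera_info("wrist");K=c["K"];M=c["mount"];R=Rn.from_rotvec(st["tool_rot"]).as_matrix()
P=[]
for zx in range(165,375,4):
  for zy in range(300,420,4):
    if abs(zx-268)<56: continue
    u,v=map(int,map(round,Z(zx,zy)));d=st["d"][v,u]
    X=np.array([(u-K[0,2])/K[0,0]*d,(v-K[1,2])/K[1,1]*d,d]);X=R@(M[:3,:3]@X+M[:3,3])+st["tool_pos"];P.append(X)
P=np.array(P);P=P[np.hypot(P[:,0]-f.x[0],P[:,1]-f.x[1])<.042]
k=np.linalg.lstsq(np.c_[P[:,:2]-P[:,:2].mean(0),np.ones(len(P))],P[:,2],rcond=None)[0];print("tilt",k[:2],"z",k[2],len(P))
p,d=robot.snapshot("top");cv2.imwrite("pics/top2.png",p[:,:,::-1])
E
```

```text
disc centre [0.62105123 0.16148833] res [ 0.      0.0001  0.0005  0.0003 -0.0006 -0.0007] knob [0.62049423 0.16303859] dist 0.0016472839560802762
slot dir 71.9119014577338
press dir -17.978017934886072
tilt [0.00880297 0.02909856] z 0.09700288298877545 645
```

View pics/top2.png

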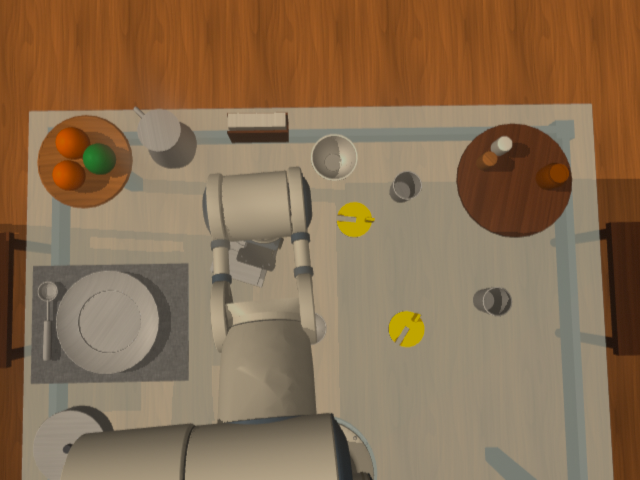

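```bash
python3 - <<'E'
from h import *
s=robot.get_state();print(s["time"],np.abs(s["dq"]).max());p,d=robot.snapshot("wrist")
c=robot.camera_info("wrist");K=c["K"];M=c["mount"];R=Rn.from_rotvec(s["tool_rot"]).as_matrix()
vv,uu=np.mgrid[0:250,120:420];dd=d[0:250,120:420]
X=np.stack([(uu-K[0,2])/K[0,0]*dd,(vv-K[1,2])/K[1,1]*dd,dd],-1)@(R@M[:3,:3]).T+R@M[:3,3]+s["tool_pos"]
q=np.array([.6211,.1625]);a=np.radians(-18);e=np.array([np.cos(a),np.sin(a)]);n=np.array([-e[1],e[0]])
px=(X[...,:2]-q)@e;py=(X[...,:2]-q)@n;r=np.hypot(px,py);z=X[...,2]
def fit(m,t):
    P=np.c_[px[m],py[m],np.ones(m.sum())];Zm=z[m]
    for _ in range(5):
        k=np.linalg.lstsq(P,Zm,rcond=None)[0];g=np.abs(Zm-P@k)<.002;P,Zm=P[g],Zm[g]
    print(t,k.round(4),len(Zm))
fit((r<.043)&(r>.027)&(np.abs(px)>.01)&(z>.08)&(z<.11),"disc")
fit((px<-.055)&(px>-.115)&(np.abs(py)<.045)&(z>.075)&(z<.1),"ledge")
E
```

```text
34.85 0.019340381852142794
disc [ 0.0002 -0.      0.0961] 3808
ledge [-0.0258 -0.0005  0.0855] 4113
```

```bash
python3 -c "
from rig import robot
print(robot.sign_off())"
```

```text
the job is handed in; nothing more can be done
None
```

The weight is on the press, turned a quarter turn and released, and I handed the job in at about 35 s. `sign_off` gives no verdict, so the results below are from my own checks.

**What I did:** I gripped the weight by its lug, set it flat on the ledge and slid it under the keeper until it stopped against the post. I then turned it 90° about the post, lug to the press's −y side, let go and withdrew straight up.

**Push on the post:** The wrist read 12–15 N along the push over the last four calls, about 5 s. Sliding friction alone had read about 7.5 N, so the force on the post itself is an estimate of 8–14 N. It could not have exceeded about 15 N at any reading. Readings come only at the end of each call.

**Final checks:**

| Check | Measured | Limit |
|---|---|---|
| Slot against the press's line | 89.9° | 90° ± 14° |
| Disc centre to post | about 1.6 mm | 5 mm |
| Top face height | 96.1 mm (96 mm expected) | ± 2.5 mm |
| Tilt (second look, arm settled) | about 0 rad | 0.06 rad |

The gripper was clear and the wrist force was about zero. In the final top view the tumblers, gravy bowl and yellow look-alikes were where they started. The arm hid most of the katori.

**Checks that disagreed:**
- My first tilt fit, taken just after withdrawing, gave 0.03 rad; that is still inside the limit, and the second look replaced it.
- A control fit on the ledge in that second look came out 0.026 rad off level and 2.5 mm low at the post. I did not resolve it, so treat the depth-based tilt and height as approximate.

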